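# Reset the stem-length stop by one hole

## Task

Get the stem-length gauge ready for the next order: first press its hinged strap down over the rail until it snaps shut under its catch. Then pull up the knob of the spring plunger on the sliding stop, slide the stop along the rail to the next hole, the one farther away from the strap, and let the pin drop fully into it. Finish while still holding the plunger's knob with the gripper, with the pin fully home; do not let go.

Things in the scene. Friction and masses are not known exactly. Their poses are not given: they have to be found in the camera images.
- gauge: Gauge fixed to the table: plywood board 145 x 280 x 12 mm (own x -85 to 60, y -135 to 145 mm), square aluminium rail 24 x 24 mm, 270 mm long. Origin on the table top under the board; x points across the rail to the rear, y along it, away from the strap's end, z up. Rail centre line x +20 mm, rail top z 48 mm, index holes at y -50, -10, +30, +70 mm. A loose glue stick lies on the board.
- strap (a joint): Angle of the hinged steel strap (rad): 0 = shut over the rail; grows as the free end lifts; starts at 0.5 to 0.9. Hinge behind the rail and parallel to it; shut, the strap reaches from it to the gauge's -x. It stays where it is left. In the last 0.16 rad a spring catch resists (about 3 N at the tab), then the nose snaps under it and the strap stays at 0 to 0.04 by itself.
- strap_hinge (a point): Point on the strap's hinge axis, in the middle of the strap's width: gauge x +46, y -105, z 40 mm.
- strap_tab (a point): Middle of the upper face of the strap's press tab (18 x 24 mm, at its free end), 70 mm from the hinge axis and 15 mm above the strap's plane through that axis (angle 0: 70 mm to -x, 15 mm up). When shut it lies 55 mm above the table; in front of it there is only the board.
- stop (a joint): Travel of the sliding stop on the rail (m): 0 = first hole (start), 0.040 = next hole farther from the strap; grows along the gauge's +y; range -0.042 to 0.083. 1 to 2 N moves it with the pin out; with the pin in it has 1.5 mm play. Grey sleeve 34 x 48 mm round the rail, top 54 mm above the table, with a 5 mm thick fence reaching to the robot's side.
- plunger (a joint): Lift of the spring plunger on the stop (m): 0 = pin home, 12 mm deep in a hole; above 0.012 it is clear; limit 0.016. A spring pulls it down, 3 N when home to 6.6 N fully lifted. Let down between holes, the pin rests on the rail at 0.012 and drops in when the stop reaches a hole. Pin 8 mm, hole 11 mm.
- knob: Black upright plastic knob of the plunger, 26 mm in diameter, 28 mm high; moves with plunger and stop. Origin on its axis, 20 mm below its underside. With the pin home it reaches from 68 to 96 mm above the table. Below it: a steel boss 21 mm in diameter, top 64 mm above the table, on the sleeve.
- knob_mid (a point): Middle of the knob, on its axis, 14 mm below its top: 82 mm above the table with the pin home.
- next_hole (a point): Centre of the target hole in the rail's top face: gauge x +20, y +30, z 48 mm (fixed). The knob's axis stands over it when the stop is at 0.040.

How it is judged:
On the way, in this order (a step that is already met when the one before it is completed fails the run):
1. the strap is snapped shut while the stop is still in its first hole (value of joint strap below 0.06 rad and value of joint stop below 0.006 m), for 0.2 s.
2. the plunger is pulled while the stop is still at its first hole (value of joint plunger above 0.0095 m and value of joint stop below 0.012 m), for 0.02 s.
3. the stop is at the next hole and the pin has dropped in (value of joint plunger below 0.003 m and value of joint stop between 0.036 and 0.044 m), for 0.2 s.
At the end, for the whole second after the job is handed in: Strap shut (below 0.06 rad), stop at the next hole (0.036 to 0.044 m), pin home (plunger below 3 mm), and the gripper's fingers still hold the knob (contact force above 1 N) (all of step 3 and value of joint strap below 0.06 rad and contact force between the fingers and knob above 1 N); the arm keeps its last pose, push and grip.
It also fails if it takes over 54 s, if anything falls off the work surface, if the arm or the gripper's body presses on something with over 40 N, if the wrist force passes 120 N, or if a joint passes its speed limit or range.

## Robot

A 6-joint arm with a two-finger parallel gripper is mounted at the origin on a cart in front of the work surface, level with it; the furniture and walls round the work are solid. World frame = base frame: x ahead of the robot, y to its left, z up, the work surface at z = 0. Lengths are in m, angles in rad, forces in N, time in s.
With the tool pointing down it reaches from about 0.375 to 0.975 m from the base axis. Payload 3.8 kg.
Tool frame: the origin (TCP) lies midway between the tips of the shut fingers; the grasp point (between the pads) lies grip_point_offset behind it (grip_point_offset is the distance from the TCP to the grasp point, in m); y points along the fingers, x is the direction in which the jaws open and shut, and the axes are right-handed (so a half turn about y gives the same grasp; the last joint's range is limited). The gripper opens to 88 mm and grips with 3 to 60 N. Pads are 18 mm wide; open, the fingers measure 123 mm over their backs; the gripper's body (75 mm by 187 mm) begins 45 mm behind the grasp point.
Start: joints at [1.076, 0.264, 1.604, -0, 1.274, -0.037], TCP at [0.298, 0.605, 0.239] pointing down, gripper open.
Joint ranges: [-2.63, 2.63], [-0.94, 2.18], [0.31, 2.57], [-1.31, 4.45], [0, 2.66], [-2.55, 2.55]. Speed limits (rad/s): [2.57, 2.57, 3.14, 3.14, 3.14, 3.14].

## Interface

Orientations are given as a rotation vector (axis times angle).
In Python, from cell import * gives the robot as it stands.
- The arm moves only by the tool apply_moves, never from a script. Its argument "commands" is a list that holds one entry, the list of rows, each a list of 7 numbers: the shift along the world's x, y, z in m, then the turn, a rotation vector about the world's x, y, z in degrees, then the opening, from 0 (shut) to 1 (fully open). A call has 1 to 10 rows; each row shifts and turns the pose as measured when the row begins; what a row does not reach is not made up. A row lasts 1/12 s, in which the tool goes at most 41.7 mm and 7.16 degrees, less where a joint would pass 70% of its speed; a pose out of reach is approached as far as the arm can. A call is refused whole if a number of a shift passes 0.0417 or a number of a turn 7.16, either way. A call with a gripper value outside its range is refused whole. The fingers move at their own pace and stop on an object; "force" is the grip in N (left out, the last holds). Time passes only in rows, so rows that do not move let the fingers close. It gives the time, the measured TCP pose, the force and the opening at its end, in the units of the state.
- state(): the state, without advancing time (a new reading comes with each control period).
- read_camera(name): name is "side" or "top" or "wrist"; returns a dict with "color" (480x640x3 uint8, blue, green, red), "depth" (480x640 float32, m along the optical axis (not along the pixel's ray), 0 where there is no reading), "intrinsics" (3x3 intrinsics, pixels), "rvec" (rotation vector, rad) and "tvec" (3), from world to camera coordinates, as OpenCV has them; the wrist camera has in their place "hand_eye" (4x4, takes a point from camera to tool coordinates, whose origin is the TCP and whose axes are the tool frame's). Camera axes: x right, y down, z forward; pixel columns grow to the right and rows downward; lengths in m; the calibration is good to about 2 mm. A picture is of the moment at which its call begins: read the wrist's pose just before it.
- hand_in(): hands the job in, once; it reports no verdict.
The state is a dict: "t": time; "qpos": joint angles; "joint_vel": joint speeds; "joint_torque": joint torques, N m; "position": TCP position; "eef_rot": TCP orientation; "ft_force": force on the tool from outside, world axes, zero at the start; "torque": the same for the moment, N m; "grip_width": finger opening in m.
Only numpy, scipy, OpenCV 4.12 (cv2) and the standard library are available. Lean on these libraries where they do the work, as an engineer would, in place of code of your own. Each camera call takes 0.05 s, during which the arm holds its last target. There are 200 camera calls.

## Working session

There is one attempt and no reset: what is moved stays moved. The work goes in short steps, Python scripts to look and compute and a tool call to move; the robot and the scene stay as the last step left them, time stands still between calls to the robot, and variables do not carry over. Pictures are saved under pics/ and viewed, about 8 in all and at most 12, crops included, and the job is handed in when it is done.

Besides the shell and the picture viewer there is one more tool, called after ">>>" by a JSON object that holds its "op" and its "data". apply_moves: Moves the arm, as the interface text tells. Its arguments: {"type":"object","properties":{"commands":{"type":"array"},"force":{"type":"number"}},"required":["commands"]}

```bash
mkdir -p pics; ls
python3 - <<'E'
from cell import *
import cv2,numpy as np,pickle
s=state();print(s)
d={}
for n in("side","top"):
    c=read_camera(n);d[n]=c;cv2.imwrite(f"pics/{n}0.png",c["color"])
    R=cv2.Rodrigues(np.array(c["rvec"],float))[0];print(n,c["intrinsics"],-R.T@np.array(c["tvec"]).ravel(),R[2])
pickle.dump(d,open("v0.pkl","wb"))
E
```

```text
pics
{'t': 0.0, 'qpos': array([ 1.07609068e+00,  2.64728386e-01,  1.60534827e+00,  2.05117637e-05,
        1.27369307e+00, -3.68808530e-02]), 'joint_vel': array([ 0.00033619,  0.00086051, -0.00041801, -0.00168156, -0.00098281,
       -0.00045997]), 'joint_torque': array([-1.20686385e-03, -5.02122509e+01, -3.56862473e+01,  7.27478787e-02,
        2.98008369e-02, -1.90732567e-04]), 'position': array([0.29800094, 0.60487869, 0.23741858]), 'eef_rot': array([-1.39275802, -0.86428052,  0.86739416]), 'ft_force': array([ 0.18367659, -0.54344374, -0.61656881]), 'torque': array([ 0.0056649 , -0.04875983,  0.00838389]), 'grip_width': 0.0882342527414027}
side [[620.31229149   0.         311.04153552]
 [  0.         620.31229149 228.17673968]
 [  0.           0.           1.        ]] [ 0.27388643 -0.39198315  0.5380775 ] [ 0.36105473  0.77861202 -0.51322783]
top [[612.5416267    0.         320.90588812]
 [  0.         612.5416267  231.80239522]
 [  0.           0.           1.        ]] [0.46919665 0.27454865 0.91971638] [ 0.11844022  0.00253224 -0.99295796]
```

View pics/top0.png

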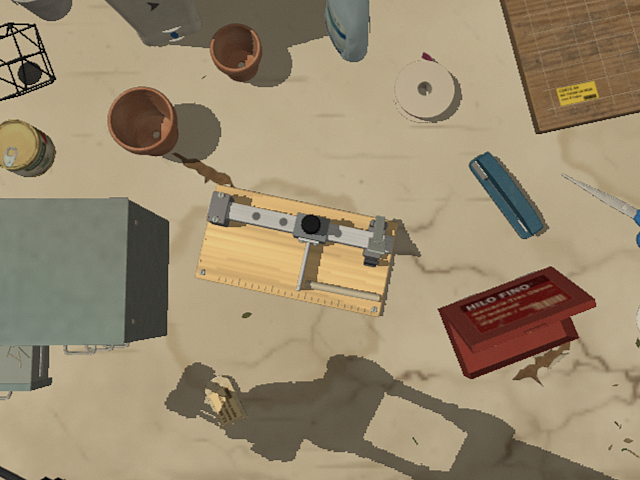

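View pics/side0.png

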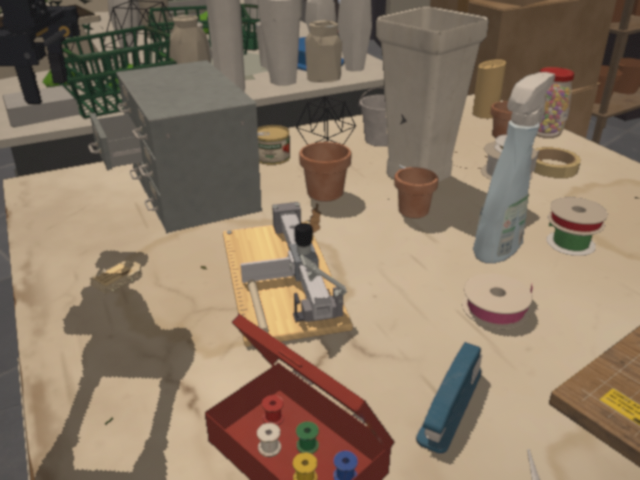

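The top view shows the board with corners near (222,184), (197,278), (381,316), the knob at (311,224), and the strap at about (376,240). In the side view the knob is at (304,235) and the strap near (318,300). I'll enlarge both.

Run:
```python
import cv2,numpy as np,pickle
d=pickle.load(open("v0.pkl","rb"))
a=cv2.resize(d["top"]["color"][170:330,185:425],None,fx=3.3,fy=3.3,interpolation=cv2.INTER_CUBIC)
cv2.imwrite("pics/t1.png",a)
b=cv2.resize(d["side"]["color"][190:350,215:365],None,fx=3.7,fy=3.7,interpolation=cv2.INTER_CUBIC)
cv2.imwrite("pics/s1.png",b);print(a.shape,b.shape)
```

```text
(528, 792, 3) (592, 555, 3)
```

View pics/t1.png

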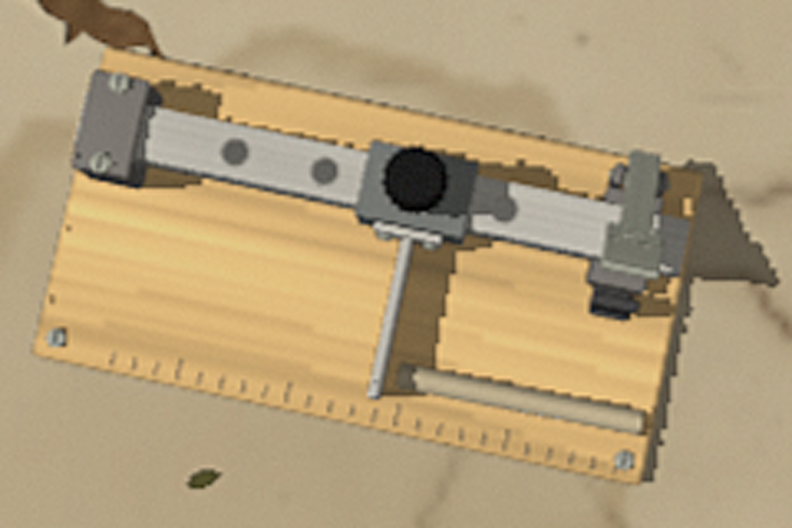

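View pics/s1.png

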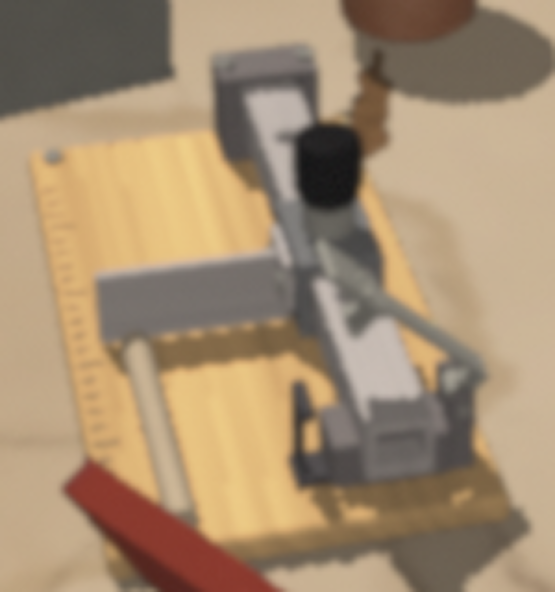

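```bash
cat > h.py <<'E'
import cv2,numpy as np,pickle
from scipy.optimize import least_squares
def proj(c,P): return cv2.projectPoints(np.array(P,float).reshape(-1,3),np.array(c["rvec"],float),np.array(c["tvec"],float),c["intrinsics"],None)[0][:,0]
def g2w(p,P):
    P=np.array(P,float).reshape(-1,3)/1000;c,s=np.cos(p[2]),np.sin(p[2])
    return np.c_[p[0]+c*P[:,0]-s*P[:,1],p[1]+s*P[:,0]+c*P[:,1],P[:,2]]
def cloud(c):
    v,u=np.mgrid[:480,:640];z=c["depth"];K=c["intrinsics"]
    X=np.stack([(u-K[0,2])/K[0,0]*z,(v-K[1,2])/K[1,1]*z,z],-1)
    R=cv2.Rodrigues(np.array(c["rvec"],float))[0];return (X-np.array(c["tvec"]).ravel())@R
def w2g(p,W):
    c,s=np.cos(p[2]),np.sin(p[2]);d=W-np.array([p[0],p[1],0])
    return np.stack([c*d[...,0]+s*d[...,1],-s*d[...,0]+c*d[...,1],d[...,2]],-1)*1000
def tab(a): c,s=np.cos(a),np.sin(a);return [46-70*c+15*s,-105,40+70*s+15*c]
E
python3 - <<'E'
from h import *
d=pickle.load(open("v0.pkl","rb"));t=d["top"];sd=d["side"]
M=[(-85,145,12),(60,145,12),(-85,-135,12),(60,-135,12),(20,70,48),(20,30,48),(20,-10,96)]
px=np.array([(35,352),(103,50),(640,483),(708,172),(235,152),(325,172),(415,180)])/3.3+(185,170)
f=lambda p:(proj(t,g2w(p,M))-px).ravel()
r=least_squares(f,[.47,.28,-.2]);p=r.x;print("top only",p,np.degrees(p[2]));print(r.fun.reshape(-1,2).round(1))
ps=np.array([(32,150),(328,135)])/3.7+(215,190)
print("side pred-corner/knob",proj(sd,g2w(p,[(-85,145,12),(20,-10,96)]))-ps)
f2=lambda p:np.r_[f(p),(proj(sd,g2w(p,[(-85,145,12),(20,-10,96)]))-ps).ravel()]
r=least_squares(f2,p);print("both",r.x,r.fun.reshape(-1,2).round(1)[-2:])
np.save("p.npy",r.x);p=r.x
for n in d:
    G=w2g(p,cloud(d[n]));ok=d[n]["depth"]>0
    m=ok&(abs(G[...,1]+105)<10)&(G[...,2]>56)&(abs(G[...,0])<100)
    g=G[m];g=g[np.argsort(g[:,0])];print(n,len(g));print(g[::max(1,len(g)//14)].round(0))
    k=ok&(np.hypot(G[...,0]-20,G[...,1]+10)<25)&(G[...,2]>85);print("knob",G[k].mean(0),np.percentile(G[k],[2,98],axis=0))
for a in(.5,.6,.7,.8,.9):print(a,np.round(tab(a)),((proj(t,g2w(p,[tab(a)]))-(185,170))*3.3).round(),((proj(sd,g2w(p,[tab(a)]))-(215,190))*3.7).round())
print(g2w(p,[tab(0),(20,-10,82),(20,30,82),(46,-105,40)]).round(4))
E
```

```text
top only [ 0.56183139  0.30484263 -0.21574269] -12.361145666149378
[[-1.3  1.5]
 [ 0.3 -1.3]
 [ 1.   1.3]
 [-0.6 -0.3]
 [ 0.5  0.2]
 [ 0.4 -0.1]
 [-0.3 -1.3]]
side pred-corner/knob [[-1.38944399 -0.50811095]
 [ 0.06123474 -1.39369252]]
both [ 0.56189581  0.30462689 -0.21744282] [[-1.2 -0.5]
 [ 0.2 -1.3]]
side 323
[[  -3. -111.  101.]
 [  -0. -100.  102.]
 [   4. -111.   99.]
 [   6. -104.   76.]
 [   8. -103.   77.]
 [  10. -107.   95.]
 [  12.  -98.   77.]
 [  14. -111.   80.]
 [  18. -104.   85.]
 [  23. -112.   79.]
 [  28. -109.   74.]
 [  32. -111.   69.]
 [  38. -106.   65.]
 [  43. -104.   60.]
 [  49. -106.   56.]]
knob [ 18.46424983 -15.4636808   92.1092796 ] [[  6.87118788 -24.12229241  85.42426729]
 [ 31.03718395  -1.89892225  96.12764756]]
top 398
[[  -1. -107.  103.]
 [   1. -112.  103.]
 [   4. -111.  101.]
 [   7. -104.  101.]
 [  10. -111.   97.]
 [  12. -109.   93.]
 [  16.  -95.   88.]
 [  19. -107.   85.]
 [  22.  -96.   81.]
 [  27. -102.   78.]
 [  31. -106.   72.]
 [  35. -104.   70.]
 [  40.  -96.   65.]
 [  45.  -97.   63.]
 [  50. -102.   56.]]
knob [19.96081067 -8.97933961 94.90943448] [[  8.28484339 -20.54793861  87.7703021 ]
 [ 31.90356831   2.6564156   98.41475646]]
0.5 [  -8. -105.   87.] [[626. 292.]] [[307. 300.]]
0.6 [  -3. -105.   92.] [[629. 280.]] [[320. 286.]]
0.7 [   2. -105.   97.] [[633. 266.]] [[336. 272.]]
0.8 [   8. -105.  101.] [[636. 251.]] [[352. 260.]]
0.9 [  14. -105.  104.] [[640. 235.]] [[370. 249.]]
[[0.5158 0.2073 0.055 ]
 [0.5793 0.2905 0.082 ]
 [0.5879 0.3296 0.082 ]
 [0.5842 0.1922 0.04  ]]
```

The reprojection error is about 1 px. The strap's slope gives an angle of about 0.75 rad, with the tab near gauge (5,-105,99). Next I'll check the tool axes and the distances to move.

Run:
```python
from h import *
import cell
from cell import *
print([n for n in dir(cell) if n[0]!='_'])
try: print(grip_point_offset)
except Exception as e: print(e)
s=state();R=cv2.Rodrigues(s["eef_rot"])[0];print(R.round(3));print(s["t"])
p=np.load("p.npy")
print("gauge x,y in world",g2w([0,0,p[2]],[(1000,0,0),(0,1000,0)]).round(3))
for a in(.75,.6,.45,.3,.15,0):print(a,g2w(p,[tab(a)]).round(4))
# same strap, refined angle by top-face line
d=pickle.load(open("v0.pkl","rb"));G=w2g(p,cloud(d["top"]));m=(abs(G[...,1]+105)<8)&(G[...,2]>58)&(G[...,0]>15)&(G[...,0]<45)
print(np.arctan(-np.polyfit(G[m][:,0],G[m][:,2],1)[0]))
```

```text
['Unreachable', 'grip_point_offset', 'hand_in', 'read_camera', 'state']
0.0187
[[ 0.442 -0.001 -0.897]
 [ 0.897 -0.002  0.442]
 [-0.002 -1.     0.   ]]
0.1
gauge x,y in world [[ 0.976 -0.216  0.   ]
 [ 0.216  0.976  0.   ]]
0.75 [[0.5441 0.201  0.0987]]
0.6 [[0.536  0.2028 0.0919]]
0.45 [[0.529  0.2044 0.084 ]]
0.3 [[0.5232 0.2056 0.075 ]]
0.15 [[0.5188 0.2066 0.0653]]
0 [[0.5158 0.2073 0.055 ]]
0.7709526606470529
```

Run:
```python
from h import *
d=pickle.load(open("v0.pkl","rb"))
for n in d:
    W=cloud(d[n]);W=W[d[n]["depth"]>0];W=W[(W[:,2]>.03)&(W[:,2]<.5)]
    print(n)
    for y in np.arange(.75,.05,-.05):
        print(round(y,2),[ (lambda q:int(q.max()*1000) if len(q)>3 else 0)(W[(abs(W[:,1]-y)<.026)&(abs(W[:,0]-x)<.026),2]) for x in np.arange(.2,.81,.05)])
```

```text
side
0.75 [0, 0, 0, 136, 204, 205, 205, 205, 205, 0, 58, 57, 101]
0.7 [0, 0, 0, 343, 204, 205, 205, 205, 205, 57, 58, 58, 100]
0.65 [0, 0, 322, 343, 204, 205, 205, 205, 205, 0, 0, 0, 61]
0.6 [0, 376, 371, 352, 204, 205, 205, 205, 205, 0, 0, 83, 0]
0.55 [0, 377, 377, 0, 204, 205, 205, 205, 205, 0, 86, 84, 83]
0.5 [0, 344, 344, 0, 204, 205, 205, 205, 205, 0, 85, 85, 0]
0.45 [0, 0, 0, 0, 0, 0, 0, 0, 57, 55, 0, 0, 69]
0.4 [0, 0, 0, 0, 0, 0, 0, 0, 57, 57, 0, 0, 69]
0.35 [0, 0, 0, 0, 0, 0, 0, 0, 49, 0, 0, 0, 69]
0.3 [0, 0, 0, 0, 0, 0, 46, 96, 96, 0, 0, 0, 0]
0.25 [0, 0, 0, 0, 0, 0, 0, 84, 88, 0, 0, 0, 0]
0.2 [0, 0, 0, 0, 0, 0, 45, 103, 68, 0, 0, 0, 0]
0.15 [0, 0, 0, 0, 0, 0, 0, 48, 0, 0, 0, 0, 0]
0.1 [0, 0, 0, 0, 142, 105, 0, 0, 0, 0, 0, 0, 0]
top
0.75 [0, 0, 0, 0, 0, 0, 0, 0, 0, 59, 59, 60, 82]
0.7 [0, 0, 0, 139, 137, 0, 0, 0, 0, 59, 59, 60, 103]
0.65 [0, 0, 0, 139, 205, 208, 208, 208, 208, 0, 0, 0, 60]
0.6 [0, 0, 320, 0, 164, 208, 208, 208, 208, 0, 85, 86, 0]
0.55 [0, 0, 320, 0, 164, 208, 209, 208, 208, 0, 88, 88, 87]
0.5 [0, 0, 0, 0, 0, 208, 207, 208, 208, 0, 87, 87, 86]
0.45 [0, 0, 0, 0, 0, 0, 0, 0, 59, 57, 0, 0, 73]
0.4 [0, 0, 0, 0, 0, 0, 0, 0, 60, 59, 0, 0, 73]
0.35 [0, 0, 0, 0, 0, 0, 0, 0, 52, 0, 0, 0, 72]
0.3 [0, 0, 0, 0, 0, 0, 48, 100, 99, 0, 0, 0, 0]
0.25 [0, 0, 0, 0, 0, 0, 0, 57, 56, 0, 0, 0, 0]
0.2 [0, 0, 0, 0, 0, 0, 0, 107, 73, 0, 0, 0, 0]
0.15 [0, 0, 0, 0, 0, 0, 0, 49, 0, 0, 0, 33, 33]
0.1 [0, 0, 0, 0, 144, 141, 54, 0, 0, 0, 0, 32, 32]
```

>>> {"op": "apply_moves", "data": {"commands": [[[0, -0.04, 0, 0, 0, 0, 0], [0, -0.04, 0, 0, 0, -7, 0], [0, -0.04, 0, 0, 0, -7, 0], [0.01, -0.04, 0, 0, 0, -7, 0], [0.02, -0.04, 0, 0, 0, -7, 0], [0.03, -0.04, 0, 0, 0, -7, 0], [0.035, -0.035, 0, 0, 0, -7, 0], [0.035, -0.035, 0, 0, 0, -7, 0], [0.035, -0.035, -0.02, 0, 0, -7, 0], [0.035, -0.03, -0.02, 0, 0, -7, 0]]], "force": 40}}

```text
t: 0.93
position: [0.4608, 0.2586, 0.2004]
eef_rot: [-1.567, 0.012, -0.003]
ft_force: [0.6, 1.2, -0.1]
grip_width: 0.0237
```

>>> {"op": "apply_moves", "data": {"commands": [[[0.03, -0.02, -0.01, 0, 0, -6, 0], [0.03, -0.02, -0.02, 0, 0, -6, 0], [0.015, -0.012, -0.02, 0, 0, 0, 0], [0.003, -0.004, -0.02, 0, 0, 0, 0], [0, 0, 0, 0, 0, 0, 0]]]}}

```text
t: 1.35
position: [0.5441, 0.1923, 0.1251]
eef_rot: [-1.561, 0.197, -0.187]
ft_force: [-1.3, 0.2, -0.6]
grip_width: 0.0005
```

```bash
cat > st.py <<'E'
from h import *
from cell import *
s=state();p=np.load("p.npy");R=cv2.Rodrigues(s["eef_rot"])[0]
print("t",s["t"],"pos",s["position"].round(4),"gauge",w2g(p,s["position"]).round(1),"jaw az err deg",np.degrees(np.arctan2(R[1,0],R[0,0])-p[2]).round(2),"down",R[:,1].round(3),"F",s["ft_force"].round(1),"w",round(s["grip_width"],4))
E
python3 st.py
```

```text
t 1.35 pos [0.5441 0.1923 0.1251] gauge [   6.9 -113.5  125.1] jaw az err deg -1.57 down [-0.006  0.002 -1.   ] F [-1.3  0.2 -0.6] w 0.0005
```

>>> {"op": "apply_moves", "data": {"commands": [[[-0.005, 0.01, 0, 0, 0, 1.5, 0], [0, 0, -0.01, 0, 0, 0, 0], [0, 0, -0.007, 0, 0, 0, 0], [-0.002, 0, -0.004, 0, 0, 0, 0], [-0.002, 0, -0.004, 0, 0, 0, 0], [-0.002, 0.0005, -0.004, 0, 0, 0, 0], [-0.002, 0.0005, -0.004, 0, 0, 0, 0]]]}}

```text
t: 1.93
position: [0.5272, 0.2081, 0.094]
eef_rot: [-1.562, 0.172, -0.16]
ft_force: [-3.1, -1.1, 2.5]
grip_width: 0.0005
```

```bash
python3 st.py
```

```text
t 1.9333 pos [0.5272 0.2081 0.094 ] gauge [ -13.1 -101.7   94. ] jaw az err deg 0.36 down [-0.007  0.004 -1.   ] F [-3.1 -1.1  2.5] w 0.0005
```

>>> {"op": "apply_moves", "data": {"commands": [[[-0.001, -0.002, -0.004, 0, 0, 0, 0], [-0.001, -0.002, -0.004, 0, 0, 0, 0], [-0.001, 0, -0.005, 0, 0, 0, 0], [-0.001, 0, -0.005, 0, 0, 0, 0], [-0.001, 0, -0.005, 0, 0, 0, 0], [-0.001, 0, -0.005, 0, 0, 0, 0]]]}}

```text
t: 2.43
position: [0.5211, 0.2056, 0.0652]
eef_rot: [-1.559, 0.167, -0.161]
ft_force: [-4.3, 1.4, 7.8]
grip_width: 0.0006
```

```bash
python3 st.py
```

```text
t 2.4333 pos [0.5211 0.2056 0.0652] gauge [ -18.5 -105.5   65.2] jaw az err deg 0.47 down [-0.003  0.006 -1.   ] F [-4.3  1.4  7.8] w 0.0006
```

>>> {"op": "apply_moves", "data": {"commands": [[[-0.002, 0, -0.004, 0, 0, 0, 0], [-0.001, 0, -0.004, 0, 0, 0, 0], [-0.001, 0, -0.004, 0, 0, 0, 0], [-0.001, 0, -0.003, 0, 0, 0, 0], [0, 0, -0.002, 0, 0, 0, 0]]]}}

```text
t: 2.85
position: [0.5185, 0.2063, 0.0539]
eef_rot: [-1.558, 0.165, -0.164]
ft_force: [-10.5, -3.6, 21.5]
grip_width: 0.0001
```

```bash
python3 st.py
```

```text
t 2.85 pos [0.5185 0.2063 0.0539] gauge [ -21.2 -105.4   53.9] jaw az err deg 0.45 down [-0.     0.007 -1.   ] F [-10.5  -3.6  21.5] w 0.0001
```

>>> {"op": "apply_moves", "data": {"commands": [[[0, 0, -0.001, 0, 0, 0, 0], [0, 0, 0, 0, 0, 0, 0], [0, 0, 0.02, 0, 0, 0, 0], [0, 0, 0.035, 0, 0, 0, 0], [0, 0, 0.035, 0, 0, -0.4, 1], [0.01, 0.02, 0.03, 0, 0, 0, 1], [0.02, 0.03, 0, 0, 0, 0, 1], [0.02, 0.02, 0, 0, 0, 0, 1], [0.01, 0.014, 0, 0, 0, 0, 1], [0, 0, 0, 0, 0, 0, 1]]]}}

```text
t: 3.68
position: [0.5773, 0.2898, 0.1774]
eef_rot: [-1.561, 0.175, -0.169]
ft_force: [-0.2, -0.1, -0.9]
grip_width: 0.0384
```

```bash
python3 st.py
python3 - <<'E'
from h import *
from cell import *
c=read_camera("side");p=np.load("p.npy")
cv2.imwrite("pics/s2.png",cv2.resize(c["color"][150:350,195:395],None,fx=3,fy=3,interpolation=cv2.INTER_CUBIC))
G=w2g(p,cloud(c));m=(c["depth"]>0)&(abs(G[...,1]+105)<10)&(G[...,2]>50)&(G[...,2]<110)&(abs(G[...,0])<60)
g=G[m];g=g[np.argsort(g[:,0])];print(len(g));print(g[::max(1,len(g)//12)].round(0))
k=(c["depth"]>0)&(np.hypot(G[...,0]-20,G[...,1]+10)<20)&(G[...,2]>72)&(G[...,2]<93)&(c["color"].max(-1)<60);print("knob",k.sum(),np.percentile(G[k],[2,50,98],axis=0).round(1))
E
```

```text
t 3.6833 pos [0.5773 0.2898 0.1774] gauge [ 18.2 -11.1 177.4] jaw az err deg -0.1 down [-0.004  0.003 -1.   ] F [-0.2 -0.1 -0.9] w 0.0384
505
[[ -33. -106.   53.]
 [ -27.  -99.   53.]
 [ -22.  -99.   52.]
 [ -16. -104.   54.]
 [ -10. -100.   52.]
 [  -5. -105.   53.]
 [   3. -100.   53.]
 [  10. -110.   52.]
 [  17. -102.   53.]
 [  25. -110.   50.]
 [  33. -105.   52.]
 [  40. -110.   52.]
 [  48. -109.   50.]]
knob 204 [[  7.7 -24.8  72.1]
 [ 16.7 -21.   82.8]
 [ 28.1 -13.6  92.5]]
```

View pics/s2.png

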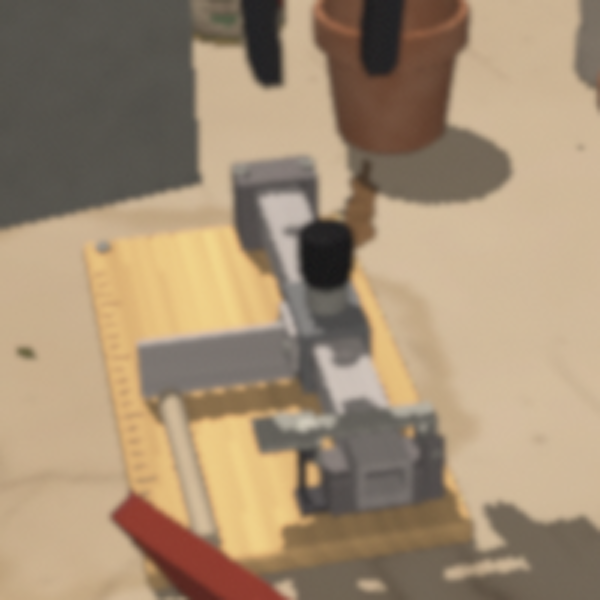

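The crop shows the strap lying level over the rail, with its tab at (285,430) and its nose at the catch (310,470). It is shut and stays shut with the arm away. The open fingers hang above the knob at (327,250), so I'll descend and grip.

>>> {"op": "apply_moves", "data": {"commands": [[[0.002, 0.0005, 0, 0, 0, 0, 1], [0, 0, 0, 0, 0, 0, 1], [0, 0, 0, 0, 0, 0, 1], [0, 0, -0.03, 0, 0, 0, 1], [0, 0, -0.03, 0, 0, 0, 1], [0, 0, -0.02, 0, 0, 0, 1], [0, 0, -0.02, 0, 0, 0, 1], [0, 0, -0.011, 0, 0, 0, 1], [0, 0, 0, 0, 0, 0, 1]]]}}

```text
t: 4.48
position: [0.5736, 0.2816, 0.0605]
eef_rot: [-1.566, 0.181, -0.169]
ft_force: [-0.8, -1.2, -0.1]
grip_width: 0.0884
```

```bash
python3 st.py
```

```text
t 4.4833 pos [0.5736 0.2816 0.0605] gauge [ 16.4 -20.   60.5] jaw az err deg -0.32 down [-0.008 -0.002 -1.   ] F [-0.8 -1.2 -0.1] w 0.0884
```

>>> {"op": "apply_moves", "data": {"commands": [[[0.0057, 0.009, 0.004, 0, 0, 0, 1], [0, 0, 0, 0, 0, 0, 1], [0, 0, 0, 0, 0, 0, 1]]]}}

```text
t: 4.73
position: [0.5795, 0.2903, 0.0658]
eef_rot: [-1.567, 0.183, -0.169]
ft_force: [0.0, -0.1, -0.3]
grip_width: 0.0883
```

```bash
python3 st.py
```

```text
t 4.7333 pos [0.5795 0.2903 0.0658] gauge [ 20.3 -10.2  65.8] jaw az err deg -0.4 down [-0.009 -0.002 -1.   ] F [ 0.  -0.1 -0.3] w 0.0883
```

Centred. Close.

>>> {"op": "apply_moves", "data": {"commands": [[[0, 0, 0, 0, 0, 0, 0], [0, 0, 0, 0, 0, 0, 0], [0, 0, 0, 0, 0, 0, 0], [0, 0, 0, 0, 0, 0, 0], [0, 0, 0, 0, 0, 0, 0], [0, 0, 0, 0, 0, 0, 0], [0, 0, 0, 0, 0, 0, 0], [0, 0, 0, 0, 0, 0, 0], [0, 0, 0, 0, 0, 0, 0], [0, 0, 0, 0, 0, 0, 0]]], "force": 40}}

```text
t: 5.57
position: [0.5788, 0.2936, 0.0721]
eef_rot: [-1.562, 0.185, -0.169]
ft_force: [-1.5, -1.2, 4.1]
grip_width: 0.025
```

```bash
python3 st.py
```

```text
t 5.5667 pos [0.5788 0.2936 0.0721] gauge [18.9 -7.2 72.1] jaw az err deg -0.46 down [-0.01   0.003 -1.   ] F [-1.5 -1.2  4.1] w 0.025
```

Run:
```python
from h import *
from cell import *
c=read_camera("side")
cv2.imwrite("pics/s3.png",cv2.resize(c["color"][190:300,240:360],None,fx=5,fy=5,interpolation=cv2.INTER_CUBIC))
s=state();print(s["position"],s["ft_force"])
```

```text
[0.57887996 0.29347875 0.07205175] [-8.10223933  2.43344021  6.67735726]
```

View pics/s3.png

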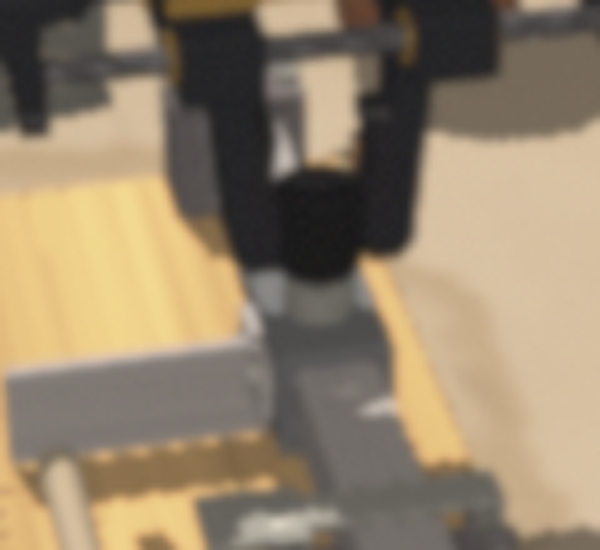

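The knob is between the pads: finger tips are at (265,265) and (395,250), and the knob's underside is at (320,280), just above the boss, so the pin is still home. Now I'll lift.

>>> {"op": "apply_moves", "data": {"commands": [[[0, 0, 0.004, 0, 0, 0, 0], [0, 0, 0.004, 0, 0, 0, 0], [0, 0, 0.004, 0, 0, 0, 0]]]}}

```text
t: 5.87
position: [0.5785, 0.2931, 0.0822]
eef_rot: [-1.563, 0.183, -0.169]
ft_force: [1.6, 0.3, -5.6]
grip_width: 0.0252
```

```bash
python3 st.py
```

```text
t 5.8667 pos [0.5785 0.2931 0.0822] gauge [18.7 -7.7 82.2] jaw az err deg -0.39 down [-0.009  0.002 -1.   ] F [ 1.6  0.3 -5.6] w 0.0252
```

>>> {"op": "apply_moves", "data": {"commands": [[[0, 0, 0.003, 0, 0, 0, 0], [0, 0, 0.002, 0, 0, 0, 0]]]}}

```text
t: 6.03
position: [0.5784, 0.2927, 0.0866]
eef_rot: [-1.564, 0.184, -0.169]
ft_force: [2.7, 0.7, -6.3]
grip_width: 0.0249
```

```bash
python3 st.py;  python3 - <<'E'
from h import *
from cell import *
c=read_camera("side")
cv2.imwrite("pics/s4.png",cv2.resize(c["color"][190:300,240:360],None,fx=5,fy=5,interpolation=cv2.INTER_CUBIC))
s=state();print(s["position"],s["ft_force"])
E
```

```text
t 6.0333 pos [0.5784 0.2927 0.0866] gauge [18.7 -8.1 86.6] jaw az err deg -0.41 down [-0.01   0.001 -1.   ] F [ 2.7  0.7 -6.3] w 0.0249
[0.5784303  0.29269598 0.08684707] [ 1.95806748 -0.51838877 -6.23281643]
```

View pics/s4.png

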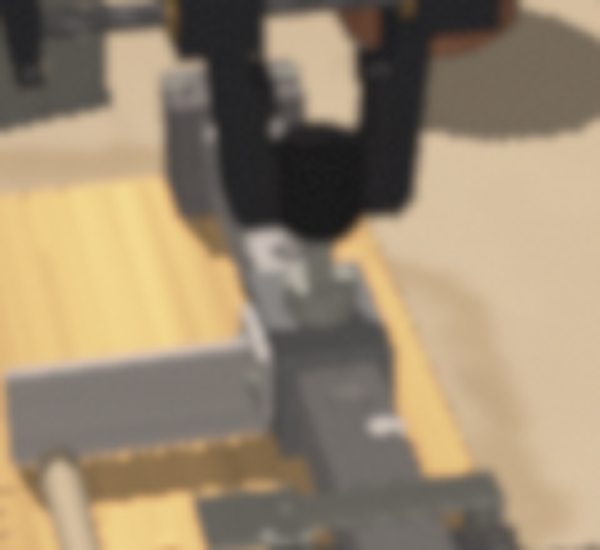

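The knob rose by about 45 px, which is about 14 mm, and the boss and stem are now visible below it at (320,290). A spring force of about 6.2 N agrees. Now I'll slide.

>>> {"op": "apply_moves", "data": {"commands": [[[0.0013, 0.0059, 0, 0, 0, 0, 0], [0.0013, 0.0059, 0, 0, 0, 0, 0], [0.0013, 0.0059, 0, 0, 0, 0, 0], [0.0013, 0.0059, 0, 0, 0, 0, 0]]]}}

```text
t: 6.42
position: [0.5833, 0.3145, 0.0848]
eef_rot: [-1.569, 0.187, -0.168]
ft_force: [3.0, -2.5, -6.7]
grip_width: 0.0249
```

```bash
python3 st.py
```

```text
t 6.4167 pos [0.5833 0.3145 0.0848] gauge [18.7 14.2 84.8] jaw az err deg -0.48 down [-0.013 -0.004 -1.   ] F [ 3.  -2.5 -6.7] w 0.0249
```

>>> {"op": "apply_moves", "data": {"commands": [[[0.0011, 0.005, 0.0005, 0, 0, 0, 0], [0.0011, 0.005, 0.0005, 0, 0, 0, 0], [0.0009, 0.004, 0, 0, 0, 0, 0], [0, 0, 0, 0, 0, 0, 0]]]}}

```text
t: 6.75
position: [0.5871, 0.3317, 0.0851]
eef_rot: [-1.569, 0.186, -0.167]
ft_force: [2.7, 0.1, -6.9]
grip_width: 0.0247
```

```bash
python3 st.py
python3 - <<'E'
from h import *
from cell import *
s=state();c=read_camera("side");p=np.load("p.npy")
cv2.imwrite("pics/s5.png",cv2.resize(c["color"][170:300,230:360],None,fx=4.5,fy=4.5,interpolation=cv2.INTER_CUBIC))
# fence face position along gauge y: compare with the first picture
d=pickle.load(open("v0.pkl","rb"))
for q in (d["side"],c):
    G=w2g(p,cloud(q));m=(q["depth"]>0)&(G[...,0]>-70)&(G[...,0]<-10)&(G[...,2]>25)&(G[...,2]<45)&(G[...,1]>-60)&(G[...,1]<60)
    print(m.sum(),np.percentile(G[m][:,1],[10,50,90]).round(1))
E
```

```text
t 6.75 pos [0.5871 0.3317 0.0851] gauge [18.7 31.8 85.1] jaw az err deg -0.4 down [-0.013 -0.004 -1.   ] F [ 2.7  0.1 -6.9] w 0.0247
515 [-13.8 -12.  -10.2]
487 [25.  26.9 29. ]
```

View pics/s5.png

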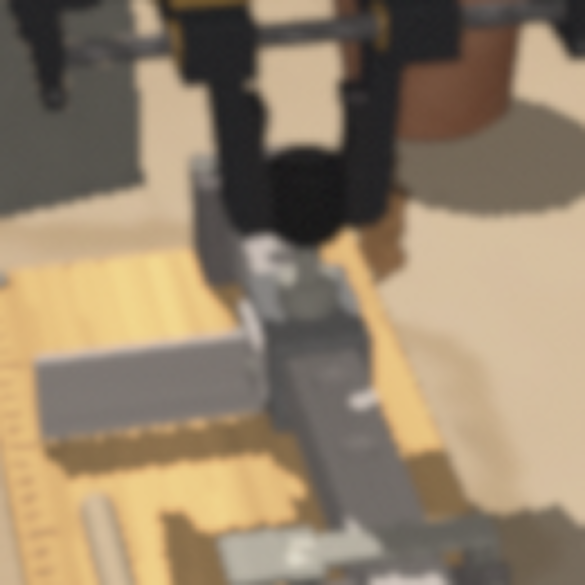

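The fence, with its face near (150,390), has moved 38.9 mm by depth, and the TCP has moved 39.9 mm. The stop is over the hole, so I'll lower.

>>> {"op": "apply_moves", "data": {"commands": [[[0, 0.0005, -0.004, 0, 0, 0, 0], [0, 0, -0.004, 0, 0, 0, 0], [0, 0, -0.004, 0, 0, 0, 0]]]}}

```text
t: 7.05
position: [0.5873, 0.3327, 0.0738]
eef_rot: [-1.568, 0.185, -0.167]
ft_force: [1.8, -1.7, -3.8]
grip_width: 0.025
```

```bash
python3 st.py
```

```text
t 7.05 pos [0.5873 0.3327 0.0738] gauge [18.8 32.9 73.8] jaw az err deg -0.39 down [-0.011 -0.003 -1.   ] F [ 1.8 -1.7 -3.8] w 0.025
```

>>> {"op": "apply_moves", "data": {"commands": [[[0, -0.0005, -0.003, 0, 0, 0, 0], [0, 0, -0.002, 0, 0, 0, 0], [0, 0, -0.001, 0, 0, 0, 0]]]}}

```text
t: 7.3
position: [0.5877, 0.3342, 0.0722]
eef_rot: [-1.563, 0.185, -0.169]
ft_force: [-0.1, -1.1, -2.9]
grip_width: 0.0249
```

```bash
python3 st.py
python3 - <<'E'
from h import *
from cell import *
s=state();c=read_camera("side");p=np.load("p.npy")
cv2.imwrite("pics/s6.png",cv2.resize(c["color"][170:320,230:360],None,fx=4,fy=4,interpolation=cv2.INTER_CUBIC))
G=w2g(p,cloud(c));m=(c["depth"]>0)&(G[...,0]>-70)&(G[...,0]<-10)&(G[...,2]>25)&(G[...,2]<45)&(G[...,1]>-60)&(G[...,1]<60)
print(m.sum(),np.percentile(G[m][:,1],[10,50,90]).round(1))
m=(c["depth"]>0)&(abs(G[...,1]+105)<10)&(G[...,2]>49)&(G[...,2]<110)&(G[...,0]<-10)&(G[...,0]>-45);print("tab z",np.median(G[m][:,2]),G[m][:,2].max())
E
```

```text
t 7.3 pos [0.5877 0.3342 0.0722] gauge [18.8 34.5 72.2] jaw az err deg -0.46 down [-0.011  0.001 -1.   ] F [-0.1 -1.1 -2.9] w 0.0249
483 [27.6 29.3 31.1]
tab z 53.25281208366311 55.5259888250839
```

View pics/s6.png

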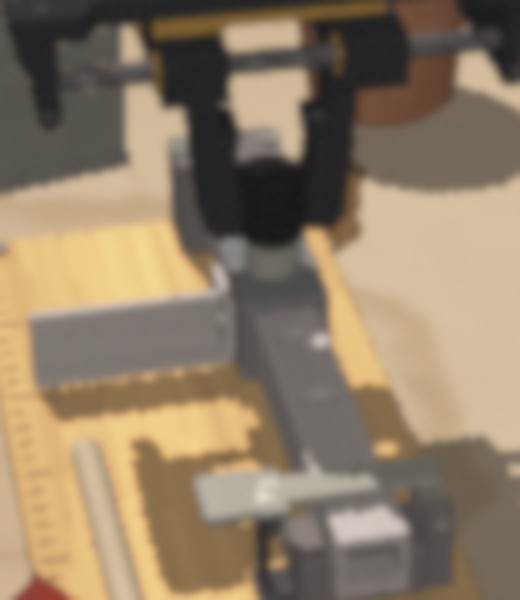

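>>> {"op": "apply_moves", "data": {"commands": [[[-0.0003, -0.002, -0.003, 0, 0, 0, 0], [0, -0.001, -0.003, 0, 0, 0, 0]]]}}

```text
t: 7.52
position: [0.5879, 0.3343, 0.072]
eef_rot: [-1.557, 0.185, -0.17]
ft_force: [-7.2, 0.2, 12.7]
grip_width: 0.0247
```

```bash
python3 st.py; python3 st.py
```

```text
t 7.5167 pos [0.5879 0.3343 0.072 ] gauge [19.  34.6 72. ] jaw az err deg -0.52 down [-0.009  0.007 -1.   ] F [-7.2  0.2 12.7] w 0.0247
t 7.5167 pos [0.5879 0.3343 0.072 ] gauge [19.  34.6 72. ] jaw az err deg -0.52 down [-0.009  0.007 -1.   ] F [-7.2  0.2 12.7] w 0.0247
```

>>> {"op": "apply_moves", "data": {"commands": [[[0, -0.001, -0.001, 0, 0, 0, 0], [0, -0.001, -0.001, 0, 0, 0, 0], [0, 0, -0.001, 0, 0, 0, 0], [0, 0, -0.001, 0, 0, 0, 0]]]}}

```text
t: 7.85
position: [0.5878, 0.3344, 0.0721]
eef_rot: [-1.553, 0.185, -0.171]
ft_force: [-3.4, 0.5, 5.8]
grip_width: 0.0248
```

Run:
```python
from h import *
from cell import *
p=np.load("p.npy")
for i in range(5):
    c=read_camera("side")
    s=state();print(s["t"],w2g(p,s["position"]).round(1),s["ft_force"].round(1),s["grip_width"])
G=w2g(p,cloud(c));m=(c["depth"]>0)&(G[...,0]>-70)&(G[...,0]<-10)&(G[...,2]>25)&(G[...,2]<45)&(G[...,1]>-60)&(G[...,1]<60)
print(m.sum(),np.percentile(G[m][:,1],[10,50,90]).round(1))
cv2.imwrite("pics/s7.png",cv2.resize(c["color"][190:300,240:360],None,fx=5,fy=5,interpolation=cv2.INTER_CUBIC))
```

```text
7.9 [18.9 34.7 72.1] [-3.   0.   5.5] 0.024820335140098914
7.95 [18.9 34.7 72.1] [-2.4  0.1  6.8] 0.02464647763292306
8.0 [18.9 34.7 72.1] [-4.2 -0.3  6.9] 0.02437547317104562
8.05 [18.9 34.7 72.1] [-3.9 -0.5  6.5] 0.024713998492474187
8.1 [18.9 34.7 72.1] [-3.5  0.4  6.5] 0.02442206878611408
490 [27.8 29.6 31.7]
```

View pics/s7.png

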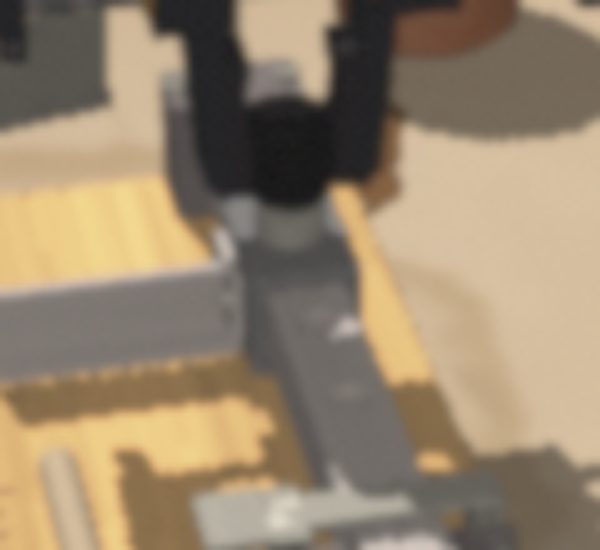

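The knob's underside at (290,207) sits just above the boss, as it did in the first home picture, and the fingers are on the knob. The strap is shut, and the TCP stays steady with a 6 N push down on the hard stop. I'm handing in.

```bash
python3 -c "
from cell import *
print(hand_in());s=state();print(s['t'],s['position'],s['ft_force'],s['grip_width'])"
```

```text
the job is handed in; nothing more can be done
None
the job is handed in; nothing more can be done
```

I snapped the strap shut, pulled the plunger, slid the stop to the next hole and let the pin drop in. I handed in at about 8 s, with the gripper still holding the knob. No verdict was reported.

- **Strap:** it lies level across the rail, and its tab measures about 53–55 mm above the table (55 mm expected when shut). It stayed there after the arm left.
- **Plunger pull:** the knob rose about 14 mm in the pictures, and the spring force of about 6.2 N agrees. The stop was still at its first hole.
- **Stop travel:** the fence moved about 41.5 mm by depth, against the nominal 40 mm. That is at the upper edge of the pin's 1.5 mm play and inside the allowed 36–44 mm.
- **Tool travel:** the tool's own reading showed a little more, about 42 mm. The difference fits a small tilt that built up in the hand while pressing down.
- **Pin home:** the tool height is back at its value when I gripped the knob (72.1 mm). It stayed there with a steady push of about 6 N against the stop, and the knob sits just above the boss as at the start.
- **Grip:** the fingers hold the knob at a 25 mm opening with a 40 N grip setting. I did not measure the contact force itself.

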